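# Glue pot off the warmer, warmer covered

### The job

Gluing is done at the turner's bench: lift the glue pot by its handle off the warmer and set it down gently, upright, in the middle of the round cork trivet. Then find the warmer's cover in the crate, the larger of the two knobbed discs, and lay it flat over the warmer's opening without dropping it, so that the opening is fully closed. Keep the pot upright all the time, and leave everything else in the crate and on the bench where it is.

Things in the scene. Friction and masses are not known exactly. Their poses are not given: they have to be found in the camera images.
- pot: the glue pot, on the warmer, any yaw: closed round aluminium pot 96 mm across (lid rim 100), 111 mm high, 0.5-0.88 kg, with a rigid upright hoop handle: thin wires at y = +-53 mm rise to a dark wooden grip bar, 16 mm thick (x), 78 mm long (y), 16 mm high, centred 165 mm above the origin; 46 mm free between lid and bar. Origin: centre of underside; y axis along the bar.
- pot_grip (a point): centre of the pot's wooden grip bar, 165 mm above the pot's underside; axes as the pot's
- warmer: the pot warmer, fixed: grey round stand 140 mm across (foot 148), 70 mm high; flat top rim round an open well 68 mm across, 40 mm deep. Four steel pins, 8 mm thick, on the rim 60 mm from the axis at 45, 135, 225, 315 degrees to its x axis, 14 mm above the rim. Origin: centre of underside; z up; dial at -x.
- warmer_top (a point): centre of the warmer's opening, level with its top rim, 70 mm above the bench; pot and cover rest at this height
- trivet: flat round cork trivet, 160 mm across, 12 mm thick, fixed to the bench. Origin: centre of its underside.
- trivet_top (a point): centre of the trivet's upper face, 12 mm above the bench
- crate: open plywood crate, fixed, outside 210 mm (x) by 260 mm (y) by 60 mm high, walls and floor 6 mm. Origin: centre of underside. Holds the cover, small cover, tube and offcut, one in each quarter, in any order: quarter centres at x = +-49.5, y = +-62 mm.
- cover: the warmer's cover: flat steel disc 90 mm across, 6 mm thick, with a black knob in the middle, 24 mm in diameter, from 12 to 28 mm above the underside, on a 14 mm stem; 0.14-0.24 kg. Origin: centre of underside. Lies flat on the crate's floor, knob up; the larger of the two discs there.
- cover_knob (a point): middle of the cover's knob, 20 mm above its underside
- small_cover: bystander: a smaller steel disc, 60 mm across, 6 mm thick, with the same knob; too small for the warmer, stays in the crate. Origin: centre of underside.
- tube: bystander: steel tube standing upright in the crate, 40 mm across, 110 mm high. Origin: centre of underside.
- offcut: bystander: square hardwood offcut, 26 x 100 (along y) x 26 mm, lying in the crate. Origin: centre of underside.
- bottle: bystander: white bottle, 66 mm across, 200 mm tall, standing in the open bench in front of the robot. Origin: centre of underside.
- drill: bystander: cordless drill standing on its battery, 222 mm tall, its barrel at 160 to 220 mm height reaching from 65 mm behind (-x) to 165 mm ahead (+x) of the origin, battery 115 x 75 mm. Origin: centre of underside.
- log: bystander: round wooden turning blank, 130 mm across, 55 mm high. Origin: centre of underside.
- marker: bystander: marker pen lying along its x axis, 130 mm long, 19 mm thick. Origin: middle of underside.
- goggles: bystander: clear safety goggles, about 155 mm (x) by 165 mm (y), 74 mm high. Origin: near their middle, on the bench.
Not all that is in view belongs to the job. What is shaped like the pot but purple is not meant. Leave any green look-alike of the cover alone.

How it is judged:
On the way, in this order (a step that is already met when the one before it is completed fails the run):
1. the pot is lifted clear of the warmer's pins (z of pot in the frame of warmer_top above 0.02 m), for 0.1 s.
2. the pot stands upright on the trivet, let go, with the cover not yet on the warmer (horizontal distance between pot and trivet_top below 0.027 m and z of pot in the frame of trivet_top between -0.004 and 0.005 m and angle between pot's own z axis and vertical below 0.08 rad and linear speed of pot below 0.03 m/s and contact force between pot and the fingers below 0.2 N and horizontal distance between cover and warmer_top above 0.05 m), for 0.2 s.
At the end, for the whole second after the job is handed in: Pot upright (0.08 rad) and at rest on the trivet, centre within 27 mm of the trivet's; cover flat (0.06 rad, within 4 mm of rim height), knob up, at rest on the warmer's rim, centre within 10.5 mm of the opening's, so that it is closed (horizontal distance between pot and trivet_top below 0.027 m and z of pot in the frame of trivet_top between -0.004 and 0.005 m and angle between pot's own z axis and vertical below 0.08 rad and linear speed of each of pot, cover below 0.03 m/s and horizontal distance between cover and warmer_top below 0.0105 m and z of cover in the frame of warmer_top between -0.004 and 0.004 m and angle between cover's own z axis and vertical below 0.06 rad); the robot touches nothing.
It fails at once if the pot is tipped more than 0.4 rad (23 degrees) (angle between pot's own z axis and vertical above 0.4 rad).
It fails at once if the pot is dropped or banged down: faster than 0.35 m/s within 12 mm above the trivet (horizontal distance between pot and trivet_top below 0.12 m and z of pot in the frame of trivet_top below 0.012 m and linear speed of pot above 0.35 m/s).
It fails at once if the cover is dropped: faster than 0.45 m/s within 12 mm above the warmer's rim (horizontal distance between cover and warmer_top below 0.08 m and z of cover in the frame of warmer_top below 0.012 m and linear speed of cover above 0.45 m/s).
It fails at once if a thing standing on the bench is moved more than 30 mm or knocked over (distance of any of bottle, drill, log, marker, goggles from where it was at the start of the episode above 0.03 m or angle between any of bottle, drill, log, marker, goggles's own z axis and vertical above 0.5 rad).
It fails at once if another thing in the crate is moved more than 40 mm (distance of any of small_cover, tube, offcut from where it was at the start of the episode above 0.04 m).
It also fails if it takes over 64 s, if anything falls off the work surface, if the arm or the gripper's body presses on something with over 40 N, if the wrist force passes 120 N, or if a joint passes its speed limit or range.

### The arm

A 6-joint arm with a two-finger parallel gripper is mounted at the origin on the work surface. World frame = base frame: x ahead of the robot, y to its left, z up, the work surface at z = 0. Lengths are in m, angles in rad, forces in N, time in s.
With the tool pointing down it reaches from about 0.15 to 0.775 m from the base axis. Payload 6.1 kg.
Tool frame: the origin (TCP) lies at the very end of the fingers, on their centre line; the grasp point (between the pads) lies 19 mm behind it; z points along the fingers, y is the line along which they close (so a half turn about z gives the same grasp; the last joint's range is limited). The gripper opens to 85 mm and grips with 20 to 120 N. Pads are 22 mm wide; open, the fingers measure 114 mm over their backs; the gripper's body (76 mm by 85 mm) begins 54 mm behind the grasp point. The pads swing forward as they close: fully open they stand 13 mm farther back than shut.
Start: joints at [1.229, 0.126, -0.04, 1.405, 0, 1.571], TCP at [0.176, 0.495, 0.231] pointing down, gripper open.
Joint ranges: [-2.72, 2.72], [-0.95, 1.95], [-1.27, 1.35], [-1.78, 2.02], [-1.46, 1.47], [-3.14, 3.14]. Speed limits (rad/s): [2.39, 2.39, 3.01, 3.14, 3.14, 3.14].

### API

Orientations are given as a unit quaternion [x, y, z, w].
In Python, from rig import env gives the robot as it stands.
- The arm moves only by the tool send_rows, never from a script. Its argument "motion" is a list of rows, each a list of 3 entries, a list of its own where there are three numbers: the turn, a rotation vector about the tool's x, y, z in rad, then the shift along the tool's x, y, z in mm, then the finger opening in mm, from 0 to 85.4. A call has 1 to 20 rows; each row shifts and turns the commanded pose from where the row before left it, along the tool's axes as they then stand; what a row does not reach is not made up. A row lasts 1/10 s, in which the tool goes at most 50 mm and 8.59 degrees, less where a joint would pass 70% of its speed; a pose out of reach is approached as far as the arm can. A call with a gripper value outside its range is refused whole. The fingers move at their own pace and stop on an object; "newtons" is the grip in N (left out, the last holds). Time passes only in rows, so rows that do not move let the fingers close. It gives the time, the measured TCP pose, the force, the opening and the grip force at its end, in the units of the state.
- env.observe(): the state, without advancing time (a new reading comes with each control period).
- env.snapshot(name): name is "scene" or "side" or "wrist"; returns the picture (384x512x3 uint8, red, green, blue); there is no depth.
- env.camera_info(name): a dict with "intrinsics" (3x3 intrinsics, pixels), "eye" and "orientation" of the camera in the world. Camera axes: x right, y up, looking along -z (the intrinsics and any distortion apply to the point x, -y, -z); pixel columns grow to the right and rows downward; lengths in m; the calibration is good to about 2 mm. The wrist camera is an equidistant fisheye: a pixel r from the principal point sees the ray r / f radians off the axis. A picture is of the moment at which its call begins: read the wrist's pose just before it. camera_info takes no time and is no camera call; for the wrist camera it gives the pose at the moment of the call.
- env.job_done(): hands the job in; it is judged then, once.
The state is a dict: "clock": time; "q": joint angles; "qvel": joint speeds; "effort": joint torques, N m; "tcp_pos": TCP position; "tcp_rot": TCP orientation; "force": force on the tool from outside, world axes, zero at the start; "torque": the same for the moment, N m; "grip_width": finger opening in m; "grip_force": force on a finger pad.
Only numpy, scipy, OpenCV 4.12 (cv2) and the standard library are available. Lean on these libraries where they do the work, as an engineer would, in place of code of your own. Each camera call takes 0.05 s, during which the arm holds its last target. There are 200 camera calls.

## Working session

There is one attempt and no reset: what is moved stays moved. The work goes in short steps, Python scripts to look and compute and a tool call to move; the robot and the scene stay as the last step left them, time stands still between calls to the robot, and variables do not carry over. Pictures are saved under pics/ and viewed, at most 10 in all, crops included, and the job is handed in when it is done.

Besides the shell and the picture viewer there is one more tool, called after "Call:" as name(argument=value, ...) on one line, values as JSON. send_rows: Moves the arm, as the interface text tells. Its arguments: {"type":"object","properties":{"motion":{"type":"array","items":{"type":"array"}},"newtons":{"type":"number"}},"required":["motion"]}

```bash
mkdir -p pics; ls; python3 - <<'E'
from rig import env
import cv2,numpy as np
for n in ("scene","side","wrist"):
    i=env.camera_info(n); print(n,{k:np.round(np.array(v),4).tolist() if not isinstance(v,str) else v for k,v in i.items()})
    cv2.imwrite(f"pics/{n}0.png",env.snapshot(n)[:,:,::-1])
s=env.observe(); print(s)
a=[cv2.imread(f"pics/{n}0.png") for n in ("scene","side")]
E
```

```text
pics
scene {'intrinsics': [[353.1967, 0.0, 263.5144], [0.0, 353.1967, 195.3459], [0.0, 0.0, 1.0]], 'eye': [1.1361, -0.588, 1.0373], 'orientation': [0.3612, 0.1533, 0.3624, 0.8454]}
side {'intrinsics': [[404.8013, 0.0, 250.66], [0.0, 404.8013, 194.1098], [0.0, 0.0, 1.0]], 'eye': [-0.4063, 1.0459, 1.2179], 'orientation': [-0.1631, 0.4097, 0.8369, -0.3243]}
wrist {'intrinsics': [[297.3186, 0.0, 253.7982], [0.0, 297.3186, 194.4952], [0.0, 0.0, 1.0]], 'eye': [0.1058, 0.5203, 0.3739], 'orientation': [-0.1212, -0.0838, 0.5698, 0.8084]}
{'clock': 0.15, 'q': array([ 1.22898217e+00,  1.26259891e-01, -4.03431014e-02,  1.40540995e+00,
       -1.80091329e-05,  1.57078145e+00]), 'qvel': array([-6.62632940e-05, -2.01197879e-03,  2.34898521e-03,  1.39893127e-04,
        1.27189274e-03, -1.60177882e-03]), 'effort': array([ 1.90375264e-03, -4.36279142e+01,  3.53148687e+01,  1.36817692e-02,
        5.75643912e-05,  7.14211325e-06]), 'tcp_pos': array([0.1758806 , 0.49433714, 0.23071275]), 'tcp_rot': array([ 1.70068917e-01,  9.85431983e-01, -6.00978199e-04, -9.45901922e-05]), 'force': array([ 0.28648767, -0.11410361, -0.2253422 ]), 'torque': array([-0.04305239,  0.03606328, -0.0062653 ]), 'grip_force': 0.0, 'grip_width': 0.08540543502396784}
```

View pics/scene0.png

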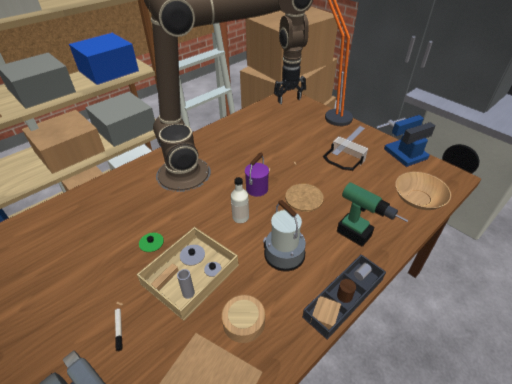

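View pics/side0.png

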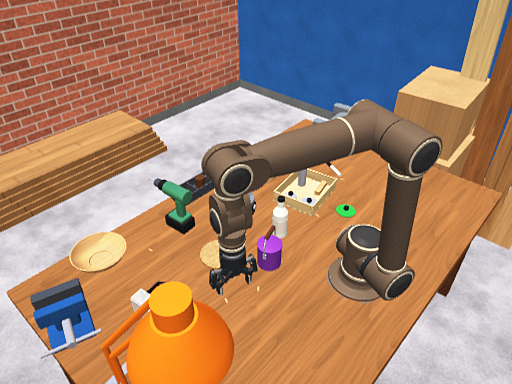

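View pics/wrist0.png

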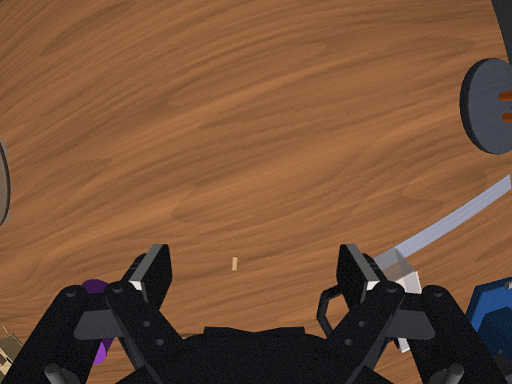

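The scene view shows:
- the grey pot on the warmer at (287,235), with its bar near (289,210)
- the trivet at (304,196), with the purple decoy pot at (257,180)
- the bottle at (240,203) and the drill at (362,210)
- the crate at (188,270), with discs at (192,254) and (211,269), and the tube at (186,285)
- the green decoy cover at (150,242)

The side view has the pot hidden by the arm. Next I measure in the scene view.

```bash
cat > h.py <<'E'
import numpy as np,cv2
from scipy.spatial.transform import Rotation as R
from rig import env
def ray(info,u,v):
    K=np.array(info["intrinsics"]);x=(u-K[0,2])/K[0,0];y=(v-K[1,2])/K[1,1]
    if info.get("fish"):
        r=np.hypot(x,y);s=np.sin(r)/max(r,1e-9);d=np.array([x*s,-y*s,-np.cos(r)])
    else: d=np.array([x,-y,-1.])
    return np.array(info["eye"]),R.from_quat(info["orientation"]).apply(d)
def at(info,u,v,z):
    e,d=ray(info,u,v);return e+d*(z-e[2])/d[2]
def proj(info,p):
    K=np.array(info["intrinsics"]);c=R.from_quat(info["orientation"]).inv().apply(np.array(p)-info["eye"])
    a=np.array([c[0],-c[1]])/-c[2]
    if info.get("fish"):
        n=np.hypot(c[0],c[1]);a=np.array([c[0],-c[1]])/max(n,1e-9)*np.arctan2(n,-c[2])
    return K[:2,:2]@a+K[:2,2]
def info(n):
    i=dict(env.camera_info(n));i["fish"]=n=="wrist";return i
def circ(info,pts,z):
    P=np.array([at(info,u,v,z)[:2] for u,v in pts]);A=np.c_[2*P,np.ones(len(P))]
    s=np.linalg.lstsq(A,(P**2).sum(1),rcond=None)[0];return s[:2],np.sqrt(s[2]+s[:2]@s[:2])
E
python3 - <<'E'
from h import *
i=info("scene");im=cv2.imread("pics/scene0.png")
for n,u,v,z in [("trivet",304,196,.012),("warmer foot-ish",285,250,.04),("bar",289,210,.235),("disc1 knob",192,254,.03),("disc2 knob",211,268,.03),("bottle top",238,182,.2),("purple",257,180,.05),("drill",356,228,.05),("crate",188,270,.03),("cr L",139,271,.06),("cr T",194,231,.06),("cr R",237,262,.06),("cr B",183,309,.06)]: print(n,at(i,u,v,z)[:2].round(3))
def up(x0,x1,y0,y1,s):return cv2.resize(im[y0:y1,x0:x1],None,fx=s,fy=s,interpolation=cv2.INTER_CUBIC)
a=up(130,240,225,315,5);b=up(250,330,170,270,4.5)
cv2.imwrite("pics/crop1.png",np.hstack([cv2.resize(up(130,240,225,315,4),(440,450)),b])) 
E
```

```text
trivet [0.484 0.272]
warmer foot-ish [ 0.638 -0.005]
bar [0.635 0.003]
disc1 knob [ 0.42  -0.248]
disc2 knob [ 0.513 -0.236]
bottle top [ 0.393 -0.002]
purple [0.306 0.17 ]
drill [0.753 0.252]
crate [ 0.466 -0.297]
cr L [ 0.379 -0.424]
cr T [ 0.362 -0.193]
cr R [ 0.572 -0.169]
cr B [ 0.59  -0.396]
```

View pics/crop1.png

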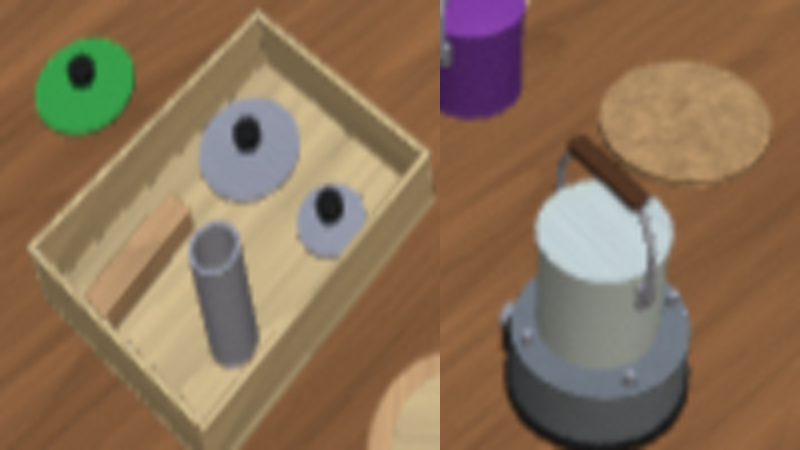

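The left crop has three candidate discs: grey at (192,255), grey at (213,269) and green at (150,242). The disc at (192,255) is about 1.45 times as wide as the one at (213,269), which fits 90 mm against 60 mm, so it is the cover. The green one is the decoy. In the right crop, the grey pot's bar ends are at (279.6,201.1) and (295.1,215.1).

```bash
python3 - <<'E'
from h import *
i=info("scene");im=cv2.imread("pics/scene0.png");s=env.observe()
a=at(i,279.6,201.1,.24);b=at(i,295.1,215.1,.24);print("bar",a,b,(a+b)/2,np.linalg.norm(a-b),np.degrees(np.arctan2(*(b-a)[1::-1])))
hsv=cv2.cvtColor(im,cv2.COLOR_BGR2HSV)
def big(m,x0,x1,y0,y1):
    k=np.zeros_like(m);k[y0:y1,x0:x1]=m[y0:y1,x0:x1]
    c=cv2.findContours(k,0,1)[0];return max(c,key=cv2.contourArea).reshape(-1,2)
# discs: grey-bluish (hue blue)
m=((hsv[...,0]>100)&(hsv[...,0]<140)&(hsv[...,1]>15)&(hsv[...,2]>90)).astype(np.uint8)
for box in [(176,206,242,268),(204,226,260,282)]:
    c=cv2.convexHull(big(m,*box)).reshape(-1,2);print("disc",circ(i,c,.012))
lab=cv2.cvtColor(im,cv2.COLOR_BGR2LAB).astype(int)
t=np.array([[600,115],[770,122],[685,61],[690,183],[628,80],[742,80],[630,160],[748,162]]);t=np.c_[(t[:,0]-440)/4.5+250,t[:,1]/4.5+170]
print("trivet",circ(i,t,.012))
# warmer foot bottom, front arc
w=np.array([[508,385],[525,420],[560,441],[600,444],[645,430],[685,395]]);w=np.c_[(w[:,0]-440)/4.5+250,w[:,1]/4.5+170]
print("foot",circ(i,w,.003))
for n,u,v,z in [("drill back",347,193,.19),("chuck",392,215,.19),("tip",407,220,.19),("gog",347,150,.05),("tube top",184.5,274,.11)]:print(n,at(i,u,v,z)[:2].round(3))
wi=info("wrist");T=R.from_quat(s["tcp_rot"])
print("tcp px",proj(wi,s["tcp_pos"]),"cam in tool",T.inv().apply(wi["eye"]-s["tcp_pos"]).round(4),"look",T.inv().apply(R.from_quat(wi["orientation"]).apply([0,0,-1])).round(3), "tool x,y,z",T.as_matrix().T.round(3))
E
```

```text
bar [0.59057777 0.00661665 0.24      ] [ 0.66646712 -0.00251804  0.24      ] [0.62852244 0.00204931 0.24      ] 0.07643713682274357 -6.863583352480548
disc (array([ 0.4069998 , -0.24277968]), np.float64(0.04224554466543843))
disc (array([ 0.50511581, -0.22717793]), np.float64(0.026929256158887208))
trivet (array([0.48776409, 0.27235182]), np.float64(0.07835564167969496))
foot (array([0.62342735, 0.00873384]), np.float64(0.07343575858424493))
drill back [0.69  0.243]
chuck [0.856 0.265]
tip [0.901 0.281]
gog [0.44  0.619]
tube top [ 0.524 -0.336]
tcp px [252.7189897  249.55596207] cam in tool [ 0.0748  0.0009 -0.1433] look [-0.291 -0.002  0.957] tool x,y,z [[-0.942  0.335 -0.   ]
 [ 0.335  0.942 -0.001]
 [-0.    -0.001 -1.   ]]
```

Call:
send_rows(motion=[[[0,0,-0.111],[0,0,-50],85],[[0,0,-0.111],[0,0,-50],85],[[0,0,0],[-30,-25.5,0],85],[[0,0,0],[-30,-25.5,0],85],[[0,0,0],[-30,-25.5,0],85],[[0,0,0],[-30,-25.5,0],85],[[0,0,0],[-30,-25.5,0],85],[[0,0,0],[-30,-25.5,0],85],[[0,0,0],[-30,-25.5,0],85],[[0,0,0],[-30,-25.5,0],85],[[0,0,0],[-30,-25.5,0],85],[[0,0,0],[-30,-25.5,0],85],[[0,0,0],[-30,-25.5,0],85],[[0,0,0],[-30,-25.5,0],85],[[0,0,0],[-30,-25.5,0],85],[[0,0,0],[-30,-25.5,0],85],[[0,0,0],[-30,-25.5,0],85],[[0,0,0],[-29,-25.5,0],85],[[0,0,0],[-29,-25.5,0],85],[[0,0,0],[0,0,0],85]], newtons=60)

```text
clock: 2.15
tcp_pos: [0.6308, 0.0001, 0.3285]
tcp_rot: [0.062, 0.998, -0.001, -0.001]
force: [0.0, 0.6, -0.7]
grip_width: 0.0849
grip_force: 0.0
```

```bash
python3 - <<'E'
from h import *
s=env.observe();i=info("wrist");cv2.imwrite("pics/w1.png",env.snapshot("wrist")[:,:,::-1])
T=R.from_quat(s["tcp_rot"]);print(s["clock"],s["tcp_pos"].round(4),T.as_matrix().T.round(3))
for p in [(.5906,.0066,.24),(.6665,-.0025,.24),(.6275,.003,.24)]:print(proj(i,p).round(1))
E
```

```text
2.15 [6.308e-01 1.000e-04 3.285e-01] [[-0.992  0.124  0.003]
 [ 0.124  0.992 -0.001]
 [-0.003 -0.001 -1.   ]]
[255.  150.1]
[255.5 239. ]
[256.3 195.2]
```

View pics/w1.png

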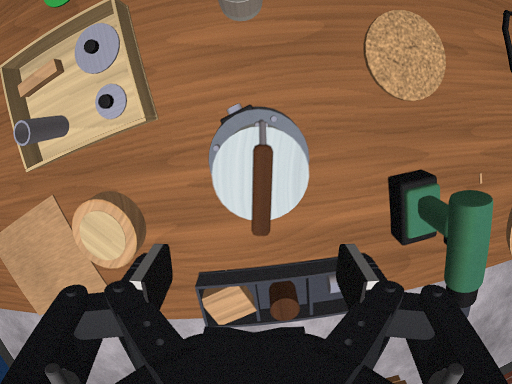

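The wrist view shows the bar from (263,145) to (261,235), the trivet at (405,55), the large disc at (97,48), the small disc at (111,101) and the drill well to the right. I refine all of them from this view.

```bash
python3 - <<'E'
from h import *
s=env.observe();i=info("wrist");im=cv2.imread("pics/w1.png");hsv=cv2.cvtColor(im,cv2.COLOR_BGR2HSV)
T=R.from_quat(s["tcp_rot"])
def big(m,x0,x1,y0,y1):
    k=np.zeros(m.shape,np.uint8);k[y0:y1,x0:x1]=m[y0:y1,x0:x1]
    return max(cv2.findContours(k,0,1)[0],key=cv2.contourArea).reshape(-1,2)
h,S,v=[hsv[...,j].astype(int) for j in range(3)]
c=big((S>90)&(v<130)&((h<15)|(h>170)),245,280,138,240);(u,w),sz,an=cv2.minAreaRect(c);print("bar px",u,w,sz,an)
P=np.array([at(i,*q,.243)[:2] for q in c.astype(float)]);(cx,cy),sz,an=cv2.minAreaRect((P*1000).astype(np.float32));print("bar",cx,cy,sz,an)
g=np.array([cx,cy,243])/1000-s["tcp_pos"];print("tool shift to bar mm",(T.inv().apply(g)*1000).round(1))
for n,b,z in [("cover",(72,122,20,75),.012),("small",(92,130,80,120),.012)]:
    c=cv2.convexHull(big((h>100)&(h<140)&(S>15)&(v>90),*b)).reshape(-1,2).astype(float);print(n,circ(i,c,z))
for n,q,z in [("knob",(91,46),.034),("sknob",(106,101),.034)]:print(n,at(i,*q,z).round(4))
b=cv2.GaussianBlur(im,(5,5),0);
t=np.array([[365,52],[445,58],[404,10],[408,101],[375,22],[436,28],[378,86],[436,90]],float);print("trivet",circ(i,t,.012))
# lid rim circle z=.181
m=(S<40)&(v>150);c=cv2.convexHull(big(m,200,320,100,230)).reshape(-1,2).astype(float);print("lid",circ(i,c,.181))
E
```

```text
bar px 261.1731872558594 190.01373291015625 (19.118467330932617, 90.20569610595703) 1.1691393852233887
bar 623.3538818359375 8.796222686767578 (15.91295051574707, 75.95973205566406) 82.69140625
tool shift to bar mm [ 6.8  6.3 86.3]
cover (array([ 0.40590797, -0.23748149]), np.float64(0.04413886295060744))
small (array([ 0.50452732, -0.22179643]), np.float64(0.029036511779391316))
knob [ 0.4077 -0.2339  0.034 ]
sknob [ 0.5054 -0.2178  0.034 ]
trivet (array([0.48429435, 0.27930235]), np.float64(0.08077992202125533))
lid (array([0.6220574 , 0.00515164]), np.float64(0.04741728420354411))
```

Call:
send_rows(motion=[[[0,0,0],[7,5,12],60],[[0,0,0],[0,0,30],60],[[0,0,0],[0,0,30],60],[[0,0,0],[0,0,25],60],[[0,0,0],[0,0,15],60],[[0,0,0],[0,0,0],60],[[0,0,0],[0,0,0],30],[[0,0,0],[0,0,0],5],[[0,0,0],[0,0,0],5],[[0,0,0],[0,0,0],5],[[0,0,0],[0,0,0],5],[[0,0,0],[0,0,0],5]], newtons=60)

```text
clock: 3.4
tcp_pos: [0.6228, 0.0089, 0.2206]
tcp_rot: [0.06, 0.998, -0.0, 0.001]
force: [0.2, -3.3, 5.9]
grip_width: 0.015
grip_force: 60.1
```

```bash
python3 - <<'E'
from h import *
s=env.observe();i=info("wrist");im=env.snapshot("wrist")[:,:,::-1].copy();cv2.imwrite("pics/w2.png",im)
print(s["tcp_pos"].round(4),s["grip_width"],s["grip_force"],s["force"],R.from_quat(s["tcp_rot"]).as_matrix().T.round(3))
E
```

```text
[0.6228 0.0089 0.2206] 0.01502740791665208 60.111016631126404 [ 0.15510059 -3.330067    5.8722    ] [[-0.993  0.12  -0.003]
 [ 0.12   0.993 -0.   ]
 [ 0.003 -0.001 -1.   ]]
```

View pics/w2.png

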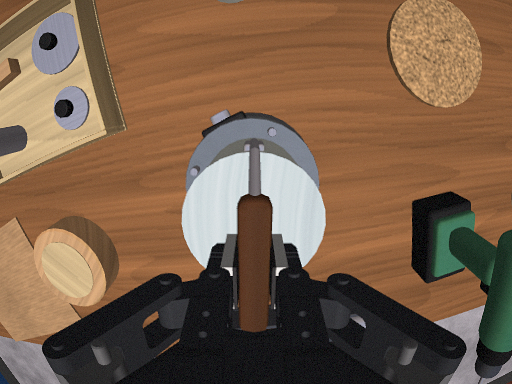

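The bar is gripped mid-length, with a width of 15 mm. Lifting now.

Call:
send_rows(motion=[[[0,0,0],[0,0,0],5],[[0,0,0],[0,0,-4],5],[[0,0,0],[0,0,-8],5],[[0,0,0],[0,0,-14],5],[[0,0,0],[0,0,-16],5],[[0,0,0],[0,0,-12],5],[[0,0,0],[0,0,-6],5],[[0,0,0],[0,0,0],5],[[0,0,0],[0,0,0],5]], newtons=100)

```text
clock: 4.35
tcp_pos: [0.622, 0.0094, 0.2784]
tcp_rot: [0.06, 0.998, 0.0, -0.001]
force: [-0.7, 0.1, -7.0]
grip_width: 0.0139
grip_force: 97.7
```

Call:
send_rows(motion=[[[0,0,0],[3.4,5,0],5],[[0,0,0],[6.8,10,0],5],[[0,0,0],[10.1,15,0],5],[[0,0,0],[10.1,15,0],5],[[0,0,0],[10.1,15,0],5],[[0,0,0],[10.1,15,0],5],[[0,0,0],[10.1,15,0],5],[[0,0,0],[10.1,15,0],5],[[0,0,0],[10.1,15,0],5],[[0,0,0],[10.1,15,0],5],[[0,0,0],[10.1,15,0],5],[[0,0,0],[10.1,15,0],5],[[0,0,0],[10.1,15,0],5],[[0,0,0],[10.1,15,0],5],[[0,0,0],[10.1,15,0],5],[[0,0,0],[10.1,15,0],5],[[0,0,0],[6.8,10,0],5],[[0,0,0],[6.8,10,0],5],[[0,0,0],[3.4,5,0],5],[[0,0,0],[0,0,0],5]])

```text
clock: 6.35
tcp_pos: [0.4843, 0.2783, 0.2793]
tcp_rot: [0.059, 0.998, -0.0, -0.0]
force: [1.7, -0.9, -5.6]
grip_width: 0.0142
grip_force: 97.6
```

```bash
python3 - <<'E'
from h import *
s=env.observe()
a=env.snapshot("wrist")[:,:,::-1];b=env.snapshot("scene")[:,:,::-1]
cv2.imwrite("pics/scene2.png",b)
c=cv2.resize(b[120:280,200:400],(480,384),interpolation=cv2.INTER_CUBIC)
cv2.imwrite("pics/m3.png",cv2.resize(np.hstack([a,c]),(800,310)))
print(s["clock"],s["tcp_pos"].round(4),s["grip_width"],s["grip_force"],s["force"],R.from_quat(s["tcp_rot"]).as_matrix().T.round(3))
E
```

```text
6.35 [0.4843 0.2783 0.2793] 0.014185306243248673 97.60442733764648 [ 1.71793298 -0.87482071 -5.56413689] [[-0.993  0.119  0.   ]
 [ 0.119  0.993 -0.   ]
 [-0.    -0.    -1.   ]]
```

View pics/m3.png

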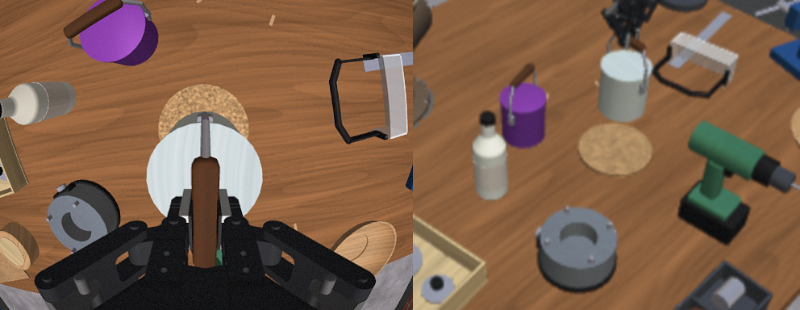

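The wrist and scene views both show the pot hanging upright over the trivet (wrist trivet centre is around col 205 of the montage), and the warmer is now fully in view. Lowering the pot.

Call:
send_rows(motion=[[[0,0,0],[0,0,8],5],[[0,0,0],[0,0,15],5],[[0,0,0],[0,0,20],5],[[0,0,0],[0,0,20],5],[[0,0,0],[0,0,18],5],[[0,0,0],[0,0,12],5],[[0,0,0],[0,0,8],5],[[0,0,0],[0,0,5],5],[[0,0,0],[0,0,4],5],[[0,0,0],[0,0,3],5],[[0,0,0],[0,0,2],5],[[0,0,0],[0,0,0],5]])

```text
clock: 7.65
tcp_pos: [0.4847, 0.2777, 0.1644]
tcp_rot: [0.06, 0.998, 0.0, 0.0]
force: [0.5, -0.1, -5.9]
grip_width: 0.0139
grip_force: 97.6
```

```bash
python3 - <<'E'
from h import *
i=info("scene");im=cv2.imread("pics/scene2.png")
# crop mapping: montage right half scaled 310/384*(384/160)
x0,y0,x1,y1=[200,120,400,280]
sx=480/200*800/992;sy=384/160*310/384;o=512*800/992
def px(u,v):return np.array([(u-o)/sx+x0,v/sy+y0])
for p in [(578,240),(600,235)]:print(px(*p))
c=cv2.resize(im[215:275,255:315],(600,600),interpolation=cv2.INTER_CUBIC);cv2.imwrite("pics/warm.png",c)
E
```

```text
[285.3        243.87096774]
[296.66666667 241.29032258]
```

View pics/warm.png

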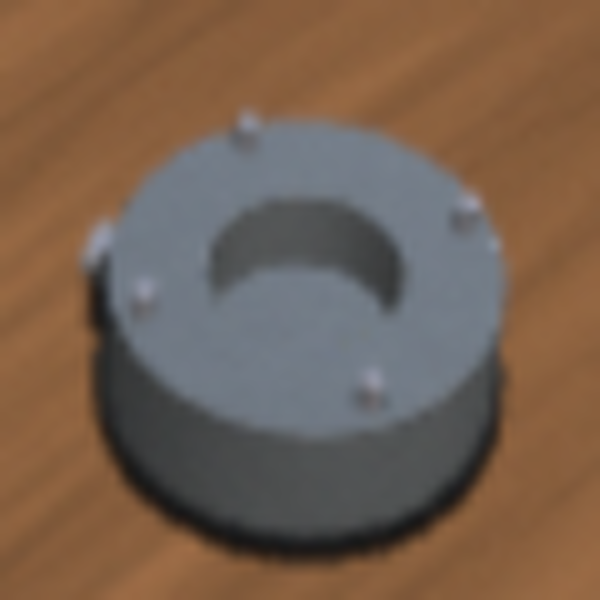

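The warmer crop shows the top rim ellipse spanning (110–506, 120–436), with pins at (247,122), (468,203), (145,288) and (370,378). The pot is still hanging, so I lower it the last few mm.

Call:
send_rows(motion=[[[0,0,0],[0,0,1],5],[[0,0,0],[0,0,1],5],[[0,0,0],[0,0,1],5],[[0,0,0],[0,0,0],5]])

```text
clock: 8.05
tcp_pos: [0.485, 0.2777, 0.1628]
tcp_rot: [0.06, 0.998, 0.0, 0.001]
force: [-2.4, -2.3, 4.8]
grip_width: 0.0139
grip_force: 99.1
```

```bash
python3 - <<'E'
from h import *
i=info("scene")
f=lambda L:np.array(L,float)/10+[255-.45,215-.45]
print("rim",circ(i,f([[110,270],[506,275],[305,436],[305,120],[130,340],[180,395],[240,425],[440,395],[490,340],[185,155],[420,150]]),.07))
print("pins",circ(i,f([[247,116],[468,198],[145,282],[370,372]]),.084))
E
```

```text
rim (array([0.6286803 , 0.00422493]), np.float64(0.06906144731074762))
pins (array([0.62638556, 0.00618598]), np.float64(0.05970429197985894))
```

The pot has touched down: the vertical force went from -6 to +5 N. Releasing and rising.

Call:
send_rows(motion=[[[0,0,0],[0,0,0],20],[[0,0,0],[0,0,0],30],[[0,0,0],[0,0,0],45],[[0,0,0],[0,0,0],60],[[0,0,0],[0,0,0],60],[[0,0,0],[0,0,0],60],[[0,0,0],[0,0,-10],60],[[0,0,0],[0,0,-20],60],[[0,0,0],[0,0,-40],60],[[0,0,0],[0,0,-40],60],[[0,0,0],[0,0,-40],60],[[0,0,0],[0,0,0],60],[[0,0,0],[0,0,0],60]], newtons=60)

```text
clock: 9.35
tcp_pos: [0.4852, 0.278, 0.313]
tcp_rot: [0.06, 0.998, 0.001, 0.001]
force: [-0.2, -0.2, -0.7]
grip_width: 0.0602
grip_force: 0.0
```

```bash
python3 - <<'E'
from h import *
s=env.observe();i=info("wrist");a=env.snapshot("wrist")[:,:,::-1].copy();cv2.imwrite("pics/w4.png",a)
b=env.snapshot("scene")[:,:,::-1];c=cv2.resize(b[100:260,200:400],(480,384),interpolation=cv2.INTER_CUBIC)
cv2.imwrite("pics/m4.png",cv2.resize(np.hstack([a,c]),(800,310)))
print(s["clock"],s["tcp_pos"].round(4),proj(i,(.4847,.2777,.012+.181-.07)).round(1),proj(i,(.4843,.2793,.012)).round(1))
E
```

```text
9.35 [0.4852 0.278  0.313 ] [252.8 171.3] [254.  154.9]
```

View pics/m4.png

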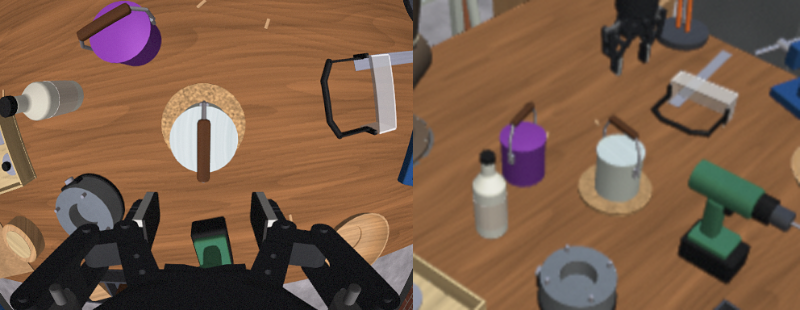

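The pot stands upright on the trivet, and the wrist view has the lid centre where it was predicted. I check the joint angles before the traverse to the cover.

```bash
python3 - <<'E'
from h import *
print(env.observe()["q"].round(3))
E
```

```text
[ 0.52   0.208  0.232  1.597 -0.     0.64 ]
```

Call:
send_rows(motion=[[[0,0,0],[1,-20,0],60],[[0,0,0],[1,-36,0],60],[[0,0,0],[1,-36,0],60],[[0,0,0],[1,-36,0],60],[[0,0,0],[1,-36,0],60],[[0,0,0],[1,-36,0],60],[[0,0,0],[1,-36,0],60],[[0,0,0],[1,-36,0],60],[[0,0,0],[1,-36,0],60],[[0,0,0],[1,-36,0],60],[[0,0,0],[1,-36,0],60],[[0,0,0],[1,-36,0],60],[[0,0,0],[1,-36,20],60],[[0,0,0],[1,-36,30],60],[[0,0,0],[1,-33,40],60],[[0,0,0],[1,0,40],60],[[0,0,0],[0,0,20],60],[[0,0,0],[0,0,0],60],[[0,0,0],[0,0,0],60]])

```text
clock: 11.35
tcp_pos: [0.4061, -0.2362, 0.1625]
tcp_rot: [0.06, 0.998, 0.0, -0.001]
force: [0.4, 0.3, 0.1]
grip_width: 0.0599
grip_force: 0.0
```

```bash
python3 - <<'E'
from h import *
s=env.observe();i=info("wrist");im=env.snapshot("wrist")[:,:,::-1].copy();cv2.imwrite("pics/w5.png",im)
hsv=cv2.cvtColor(im,cv2.COLOR_BGR2HSV);h,S,v=[hsv[...,j].astype(int) for j in range(3)]
T=R.from_quat(s["tcp_rot"]);print(s["clock"],s["tcp_pos"].round(4),"expected disc px",proj(i,(.407,-.2375,.012)).round(1))
m=((h>100)&(h<140)&(S>15)&(v>90)).astype(np.uint8)
for c in cv2.findContours(m,0,1)[0]:
    if cv2.contourArea(c)<400: continue
    hu=cv2.convexHull(c).reshape(-1,2).astype(float);p,r=circ(i,hu,.012)
    print("blob",c.reshape(-1,2).mean(0).round(),"pos",p.round(4),"r",round(r,4),"box",cv2.boundingRect(c))
    x,y,w,hh=cv2.boundingRect(c)
    if w>40:
        k=np.zeros_like(m);k[y:y+hh,x:x+w]=v[y:y+hh,x:x+w]<50
        cs=[c2 for c2 in cv2.findContours(k,0,1)[0] if cv2.contourArea(c2)>150]
        for c2 in cs:
            q,rr=circ(i,cv2.convexHull(c2).reshape(-1,2).astype(float),.032);g=np.r_[q,.014]-s["tcp_pos"]
            print("  dark",cv2.boundingRect(c2),q.round(4),round(rr,4),(T.inv().apply(g)*1000).round(1))
E
```

```text
11.35 [ 0.4061 -0.2362  0.1625] expected disc px [252.  181.7]
blob [471. 315.] pos [0.7016 0.0643] r 0.0847 box (441, 293, 53, 52)
  dark (441, 311, 34, 34) [0.6767 0.0451] 0.0545 [-235.3  311.4  148.3]
blob [274. 263.] pos [ 0.5057 -0.2243] r 0.0292 box (249, 241, 51, 45)
  dark (265, 261, 21, 22) [ 0.5035 -0.2247] 0.013 [-95.5  23.  148.3]
blob [250. 181.] pos [ 0.4075 -0.2398] r 0.0441 box (207, 140, 86, 83)
  dark (238, 174, 24, 25) [ 0.4063 -0.2396] 0.0118 [ -0.8  -3.5 148.5]
```

View pics/w5.png

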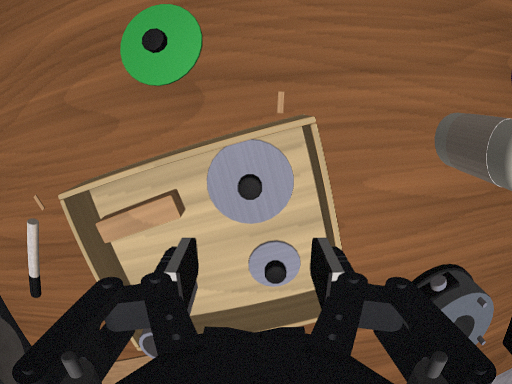

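The last picture shows the larger grey disc at (250,181) with its knob at (250,187), the smaller one at (274,263), and the green decoy outside the crate at (161,45). The measured radii of 44 and 29 mm confirm which is the cover. Going down to its knob.

Call:
send_rows(motion=[[[0,0,0],[-1,-3.5,30],52],[[0,0,0],[0,0,35],52],[[0,0,0],[0,0,35],52],[[0,0,0],[0,0,25],52],[[0,0,0],[0,0,12],52],[[0,0,0],[0,0,7],52],[[0,0,0],[0,0,2],52],[[0,0,0],[0,0,0],52],[[0,0,0],[0,0,0],52]], newtons=60)

```text
clock: 12.3
tcp_pos: [0.4081, -0.2406, 0.0179]
tcp_rot: [0.06, 0.998, -0.0, 0.001]
force: [-0.3, 0.3, 0.4]
grip_width: 0.052
grip_force: 0.0
```

Call:
send_rows(motion=[[[0,0,0],[0,0,3],52],[[0,0,0],[0,0,0],35],[[0,0,0],[0,0,0],28],[[0,0,0],[0,0,0],10],[[0,0,0],[0,0,0],10],[[0,0,0],[0,0,0],10],[[0,0,0],[0,0,0],10]], newtons=60)

```text
clock: 13.0
tcp_pos: [0.4073, -0.2402, 0.0141]
tcp_rot: [0.06, 0.998, -0.0, 0.0]
force: [-1.3, 1.0, 5.6]
grip_width: 0.0217
grip_force: 58.7
```

The knob is held, with a width of 21.7 mm. Lifting it and carrying it to a viewpoint beside the warmer.

Call:
send_rows(motion=[[[0,0,0],[0,0,-3],10],[[0,0,0],[0,0,-8],10],[[0,0,0],[0,0,-20],10],[[0,0,0],[0,0,-30],10],[[0,0,0],[0,0,-35],10],[[0,0,0],[0,0,-35],10],[[0,0,0],[0,0,-30],10],[[0,0,0],[0,0,-20],10],[[0,0,0],[-9,7,0],10],[[0,0,0],[-18,14.5,0],10],[[0,0,0],[-20,16,0],10],[[0,0,0],[-20,16,0],10],[[0,0,0],[-20,16,0],10],[[0,0,0],[-20,16,0],10],[[0,0,0],[-20,16,0],10],[[0,0,0],[-20,16,0],10],[[0,0,0],[-20,16,0],10],[[0,0,0],[-20,16,0],10],[[0,0,0],[-10,8,0],10],[[0,0,0],[0,0,0],10]], newtons=80)

```text
clock: 15.0
tcp_pos: [0.6224, -0.1059, 0.1927]
tcp_rot: [0.059, 0.998, 0.0, -0.001]
force: [-0.9, 0.2, -1.6]
grip_width: 0.0216
grip_force: 78.5
```

```bash
python3 - <<'E'
from h import *
s=env.observe();i=info("wrist");im=env.snapshot("wrist")[:,:,::-1].copy();cv2.imwrite("pics/w6.png",im)
T=R.from_quat(s["tcp_rot"]);print(s["clock"],s["tcp_pos"].round(4),s["grip_width"],T.as_matrix().T.round(3).tolist())
hsv=cv2.cvtColor(im,cv2.COLOR_BGR2HSV);h,S,v=[hsv[...,j].astype(int) for j in range(3)]
print("expect warmer px",proj(i,(.625,.006,.07)).round(1),"radius pts",proj(i,(.625,.076,.07)).round(1),proj(i,(.695,.006,.07)).round(1),proj(i,(.591,.006,.07)).round(1))
m=((h>95)&(h<140)&(S>15)).astype(np.uint8)
for c in cv2.findContours(m,0,1)[0]:
    if cv2.contourArea(c)>300:print(cv2.boundingRect(c),cv2.contourArea(c),hsv[tuple(c.reshape(-1,2).mean(0).astype(int)[::-1])])
u,w=proj(i,(.625,.006,.07)).astype(int)
print("row",[tuple(hsv[w,x]) if False else int(v[w,x]) for x in range(u-90,min(u+100,512),5)])
E
```

```text
15.0 [ 0.6224 -0.1059  0.1927] 0.021597708276373476 [[-0.993, 0.118, 0.002], [0.118, 0.993, 0.0], [-0.002, 0.001, -1.0]]
expect warmer px [368.3 177.9] radius pts [428.3 171.2] [367.6 242.7] [367.3 143.1]
(38, 109, 431, 275) 54578.0 [105  46  56]
(114, 63, 48, 51) 1807.5 [120  17  45]
row [175, 170, 172, 174, 50, 132, 137, 136, 134, 129, 133, 130, 134, 136, 133, 137, 135, 139, 133, 133, 131, 82, 51, 51, 49, 133, 134, 132, 136, 132, 129, 128, 127, 127, 132, 136, 136, 137]
```

The ten pictures are used up, so I measure the rim and well numerically with masks and circle fits. The known radii of 70 and 34 mm serve as checks.

```bash
cat > warm.py <<'E'
from h import *
from scipy.optimize import least_squares
def fit(i,pts,z,r0=None):
    P=np.array([at(i,u,v,z)[:2] for u,v in pts])
    f=(lambda p:np.hypot(*(P-p[:2]).T)-r0) if r0 else (lambda p:np.hypot(*(P-p[:2]).T)-p[2])
    x=least_squares(f,[.625,.006]+([] if r0 else [.07]),loss="soft_l1",f_scale=.001);return x.x.round(4),len(P),np.median(abs(f(x.x))).round(5)
def edges(i,im,z,lo,hi,test,c=(.625,.006)):
    out=[]
    for a in np.radians(np.arange(0,360,3)):
        rs=np.arange(lo,hi,.0005);px=np.array([proj(i,(c[0]+r*np.cos(a),c[1]+r*np.sin(a),z)) for r in rs])
        if px.min()<0 or px[:,0].max()>=511 or px[:,1].max()>=383: continue
        p=cv2.remap(im,px[None].astype(np.float32),None,cv2.INTER_LINEAR)[0].astype(float)
        k=test(p)
        if k is not None: out.append((np.degrees(a),*px[k]))
    return np.array(out)
E
python3 - <<'E'
from warm import *
i=info("wrist");im=cv2.imread("pics/w6.png")
def outer(p): # bluish-grey rim -> wood (red-blue jump)
    d=p[:,2]-p[:,0];k=np.argmax(d>20)
    return k if d.max()>20 and k>5 and p[k-5:k-2].mean()>100 else None
def well(p): # dark -> rim going outward
    g=p.mean(1);k=np.argmax(g>92)
    return k if g[:4].max()<80 and g[k:].size>3 and g.max()>105 and k>0 else None
o=edges(i,im,.07,.05,.085,outer);w=edges(i,im,.07,.022,.045,well)
print("rim angs",o[:,0].astype(int).tolist());print(fit(i,o[:,1:],.07),fit(i,o[:,1:],.07,.07))
print("well angs",w[:,0].astype(int).tolist());print(fit(i,w[:,1:],.07),fit(i,w[:,1:],.07,.034))
E
```

```text
rim angs [0, 3, 6, 9, 12, 14, 18, 21, 24, 27, 29, 33, 36, 39, 42, 45, 48, 51, 54, 57, 59, 63, 66, 69, 72, 75, 78, 81, 84, 87, 90, 93, 96, 99, 102, 105, 108, 111, 114, 117, 119, 123, 126, 129, 132, 135, 138, 141, 144, 147, 150, 153, 156, 159, 162, 165, 168, 171, 174, 177, 201, 204, 207, 330, 333, 336, 339, 342, 345, 348, 351, 354, 357]
(array([0.628 , 0.0053, 0.0698]), 73, np.float64(0.00024)) (array([0.628 , 0.0051]), 73, np.float64(0.00032))
well angs [0, 3, 6, 9, 12, 14, 18, 21, 24, 27, 29, 33, 36, 39, 42, 45, 48, 51, 54, 57, 59, 63, 66, 69, 72, 75, 78, 81, 84, 87, 90, 93, 96, 99, 102, 105, 108, 111, 114, 117, 119, 123, 126, 129, 132, 135, 138, 348, 351, 354, 357]
(array([0.6284, 0.0058, 0.0345]), 51, np.float64(0.00011)) (array([0.6287, 0.0064]), 51, np.float64(0.00017))
```

The fits agree across the rim, the well and the earlier scene view: the warmer is centred at (0.628, 0.0055). Moving over it and lowering most of the way.

Call:
send_rows(motion=[[[0,0,0],[0.6,8,0],10],[[0,0,0],[1,16,0],10],[[0,0,0],[1.5,22,0],10],[[0,0,0],[1.5,22,0],10],[[0,0,0],[1.5,22,0],10],[[0,0,0],[1,14,0],10],[[0,0,0],[0.5,7.3,0],10],[[0,0,0],[0,0,10],10],[[0,0,0],[0,0,20],10],[[0,0,0],[0,0,25],10],[[0,0,0],[0,0,20],10],[[0,0,0],[0,0,10],10],[[0,0,0],[0,0,5],10],[[0,0,0],[0,0,0],10],[[0,0,0],[0,0,0],10]])

```text
clock: 16.55
tcp_pos: [0.628, 0.0039, 0.1057]
tcp_rot: [0.06, 0.998, 0.0, 0.001]
force: [0.2, 0.4, -0.7]
grip_width: 0.021
grip_force: 78.5
```

Call:
send_rows(motion=[[[0,0,0],[0,1.5,8],10],[[0,0,0],[0,0,7],10],[[0,0,0],[0,0,5],10],[[0,0,0],[0,0,3],10],[[0,0,0],[0,0,2],10],[[0,0,0],[0,0,0],10]])

```text
clock: 17.15
tcp_pos: [0.6274, 0.0056, 0.0794]
tcp_rot: [0.06, 0.998, -0.0, -0.0]
force: [-0.6, 0.2, -1.7]
grip_width: 0.0209
grip_force: 78.5
```

Call:
send_rows(motion=[[[0,0,0],[0,0,0.7],10],[[0,0,0],[0,0,0.7],10],[[0,0,0],[0,0,0],10]])

```text
clock: 17.45
tcp_pos: [0.6277, 0.0056, 0.0784]
tcp_rot: [0.06, 0.998, 0.0, 0.0]
force: [-0.1, 0.6, -0.9]
grip_width: 0.0212
grip_force: 78.5
```

Call:
send_rows(motion=[[[0,0,0],[0,0,0.7],10],[[0,0,0],[0,0,0.7],10],[[0,0,0],[0,0,0],10]])

```text
clock: 17.75
tcp_pos: [0.6277, 0.0056, 0.0782]
tcp_rot: [0.06, 0.998, 0.0, 0.001]
force: [-3.4, 0.2, 6.5]
grip_width: 0.0212
grip_force: 79.2
```

The cover is in contact with the rim. Releasing and rising.

Call:
send_rows(motion=[[[0,0,0],[0,0,0],26],[[0,0,0],[0,0,0],34],[[0,0,0],[0,0,0],48],[[0,0,0],[0,0,0],48],[[0,0,0],[0,0,0],48],[[0,0,0],[0,0,-5],48],[[0,0,0],[0,0,-15],48],[[0,0,0],[0,0,-30],48],[[0,0,0],[0,0,-40],48],[[0,0,0],[0,0,-40],48],[[0,0,0],[0,0,-20],48],[[0,0,0],[0,0,0],48],[[0,0,0],[0,0,0],48]])

```text
clock: 19.05
tcp_pos: [0.6278, 0.0056, 0.2272]
tcp_rot: [0.06, 0.998, 0.0, 0.0]
force: [0.3, 0.5, 0.4]
grip_width: 0.048
grip_force: 0.0
```

```bash
python3 - <<'E'
from warm import *
s=env.observe();i=info("wrist");im=env.snapshot("wrist")[:,:,::-1].copy();cv2.imwrite("pics/w7.png",im)
print(s["tcp_pos"].round(4),s["grip_width"],s["force"].round(2))
hsv=cv2.cvtColor(im,cv2.COLOR_BGR2HSV);h,S,v=[hsv[...,j].astype(int) for j in range(3)]
c=(.628,.0055)
g=im.mean(2)
for rr in (.005,.02,.035,.04,.043,.047,.05,.055,.065):
    print(rr,[int(g[tuple(proj(i,(c[0]+rr*np.cos(a),c[1]+rr*np.sin(a),.076)).round().astype(int)[::-1])]) for a in np.radians(np.arange(0,360,30))])
def disc(p):
    q=p.mean(1);d=q[:-6]-q[6:];k=np.argmax(d);return k+3 if d[k]>15 else None
o=edges(i,im,.076,.03,.055,disc,c);print("disc",len(o),fit(i,o[:,1:],.076))
E
```

```text
[0.6278 0.0056 0.2272] 0.0480430520292147 [0.32 0.48 0.39]
0.005 [60, 58, 60, 53, 53, 48, 50, 54, 53, 53, 52, 53]
0.02 [172, 169, 165, 176, 172, 173, 174, 171, 167, 172, 172, 172]
0.035 [167, 168, 173, 172, 175, 173, 178, 173, 173, 167, 171, 171]
0.04 [174, 167, 172, 172, 173, 170, 173, 174, 174, 164, 177, 173]
0.043 [167, 169, 177, 172, 176, 176, 175, 167, 170, 175, 166, 155]
0.047 [139, 138, 133, 140, 141, 136, 137, 137, 134, 135, 136, 135]
0.05 [142, 132, 138, 137, 138, 136, 138, 135, 133, 132, 139, 136]
0.055 [134, 139, 138, 138, 141, 136, 135, 134, 133, 138, 133, 138]
0.065 [138, 141, 168, 138, 143, 139, 138, 138, 131, 137, 135, 138]
disc 120 (array([0.628 , 0.006 , 0.0441]), 120, np.float64(0.00024))
```

The cover lies concentric on the rim, within 1 mm and flat. Handing in.

```bash
python3 -c "
from rig import env
print(env.job_done())"
```

```text
the job is handed in; nothing more can be done
None
```

The job is handed in at about 19 s of the 64 s allowed: the pot stands upright on the trivet, and the cover lies flat over the warmer's opening, measured within 1 mm of centre; the verdict was not shown.

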